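Nest the instrument trays and latch the keeper

ROBOT

A 6-joint arm with a two-finger parallel gripper is mounted at the origin on the work surface. World frame = base frame: x ahead of the robot, y to its left, z up, the work surface at z = 0. Lengths are in m, angles in degrees, forces in N, time in s.
With the tool pointing down it reaches from about 0.3 to 0.75 m from the base axis. Payload 8.5 kg.
Tool frame: the origin (TCP) lies midway between the tips of the shut fingers; the grasp point (between the pads) lies 19 mm behind it; z points along the fingers, y is the line along which they close (so a half turn about z gives the same grasp; the last joint's range is limited). The gripper opens to 85 mm and grips with 20 to 120 N. Pads are 22 mm wide; open, the fingers measure 114 mm over their backs; the gripper's body (76 mm by 85 mm) begins 54 mm behind the grasp point. The pads swing forward as they close: fully open they stand 13 mm farther back than shut.
Start: joints at [-82.007, 21.807, 74.336, -0, 83.858, -12.336], TCP at [0.191, -0.516, 0.231] pointing down, gripper open.
Joint ranges: [-178.18, 178.18], [-50.72, 133.34], [12.68, 142.11], [-81.47, 261.47], [9.98, 163.14], [-165.26, 165.26]. Speed limits (degrees/s): [136.94, 136.94, 180, 180, 180, 180].

INTERFACE

Orientations are given as a 3x3 rotation matrix whose columns are the frame's x, y, z axes.
In Python, from rig import env, viewer, recognise, pinpoint gives the robot as it stands.
- The arm moves only by the tool move_arm, never from a script. Its argument "plan" is text: rows parted by semicolons, each of 7 numbers parted by spaces: the shift along the tool's x, y, z in m, then the turn, a rotation vector about the tool's x, y, z in rad, then the finger opening in m, from 0 to 0.0854. A call has 1 to 12 rows; each row shifts and turns the commanded pose from where the row before left it, along the tool's axes as they then stand; what a row does not reach is not made up. A row lasts 1/8 s, in which the tool goes at most 62.5 mm and 10.7 degrees, less where a joint would pass 70% of its speed; a pose out of reach is approached as far as the arm can. A call is refused whole if a number of a shift passes 0.0625 or a number of a turn 0.188, either way. A call with a gripper value outside its range is refused whole. The fingers move at their own pace and stop on an object; "grip_force" is the grip in N (left out, the last holds). Time passes only in rows, so rows that do not move let the fingers close. It gives the time, the measured TCP pose, the force, the opening and the grip force at its end, in the units of the state.
- env.observe(): the state, without advancing time (a new reading comes with each control period).
- viewer.get_image(name): name is "side" or "top"; returns (picture, depth): 480x640x3 uint8, red, green, blue; 480x640 float32, m along the optical axis (not along the pixel's ray), 0 where there is no reading.
- viewer.calibration(name): a dict with "fx", "fy", "cx", "cy" (pixels), "R" (3x3) and "t" (3): a world point X has camera coordinates R X + t. Camera axes: x right, y down, z forward; pixel columns grow to the right and rows downward; lengths in m; the calibration is good to about 2 mm. A picture is of the moment at which its call begins. calibration takes no time and is no camera call.
- env.close_job(): hands the job in; it is judged then, once.
Trained networks look in the newest picture that a camera, given by its name, has taken for a name from the list of things; names that differ only in an ending like _2 or _b are one class to them, and where a whole thing is asked for, a point or a joint stands for the part that bears it (a point fixed in the world has none). Each returns a list of dicts, best first, with "conf" (0 to 1); they miss things now and then, are a little off and sometimes report something else, mostly with a low value. They report only what shows in the picture. A call takes as long as a camera call. They do not tell look-alikes from the thing itself.
- recognise(camera, name): "extent" ([centre column, centre row, width, height] in pixels, round what is visible of it).
- pinpoint(camera, name): "pixel" ([column, row] in pixels: a listed point, or the origin of a listed thing).
The state is a dict: "time_s": time; "q": joint angles; "qvel": joint speeds; "joint_efforts": joint torques, N m; "position": TCP position; "tool_rot": TCP orientation; "ft_force": force on the tool from outside, world axes, zero at the start; "wrist_torque": the same for the moment, N m; "grip_width": finger opening in m; "gripper_force": force on a finger pad.
Only numpy, scipy, OpenCV 4.12 (cv2) and the standard library are available. Lean on these libraries where they do the work, as an engineer would, in place of code of your own. Each camera call takes 0.05 s, during which the arm holds its last target. There are 200 camera calls.

TASK

Pack the steel instrument trays away for the washer: swing the carrier's keeper bar wide open, about square to the stack or further, then nest every tray lying on the bench in the carrier, one on another, each turned so its pouring nose matches the one below and seated fully home and level. Finally swing the keeper bar shut over the stack until it clicks home past its catch; leave the tube rack, the jar and the pen where they are.

Things in the scene. Friction and masses are not known exactly. Their poses are not given: they have to be found in the camera images.
- carrier: Fixed aluminium carrier: plate 200 (x) x 100 x 6 mm; in its middle a cradle shaped just like a tray, rim top 36 mm up. Origin: on the bench under the cradle's centre; x to the nose end. The k-th tray nested in it has its origin 6 + 10 k mm above this one and the same yaw. Hinge post (radius 8 mm, 101 mm tall) at x = -80, catch post (16 x 40 mm, 114 mm tall) at x = +80 mm. Six trays reach 96 mm up.
- carrier_nose (a point): The middle of the cradle's blunt nose at rim height: 54 mm along the carrier's x from its origin, 36 mm up.
- keeper (a joint): Steel keeper bar, 172 x 14 x 8 mm, 101 to 109 mm up, swinging about the hinge post. 0 = shut: along the carrier's x over the stack, at its stop. It grows opening towards the carrier's -y side (clockwise from above) to 1.8, starts at 0.15 to 0.7; stays where left (under 1 N at the knob). A sprung ball resists the last 0.06 rad (2 to 4 N at the knob), then holds it at 0. At 1.5 it is clear.
- keeper_knob (a point): The middle of the upright black knob on the keeper bar, 16 mm in diameter, 30 mm tall (109 to 139 mm above the bench); this point is 124 mm above the bench and 125 mm from the hinge axis.
- keeper_hinge (a point): A point on the keeper bar's vertical hinge axis, at the height of keeper_knob.
- tube_rack: Bystander, leave alone: blue microtube rack, 80 x 130 x 45 mm, origin under its centre.
- reagent_jar: Bystander, leave alone: jar 52 mm in diameter, 85 mm tall, origin under its centre.
- pen: Bystander, leave alone: white pen lying on the bench, 130 x 10 x 10 mm, origin under its centre, x along it.
- tray1: Loose steel tray, about 0.11 kg, 96 x 56 x 30 mm, open on top; all trays alike, any may be absent. Square rear end at x = -42; straight sides 56 mm apart to x = 22, then closing to a blunt nose, 16 mm wide, at x = 54. Origin: underside below the centre of mass; x to the nose, z up. Starts level on the bench at any yaw. Grip the rim band over the origin, closing along y.
- tray2: Like tray1. Rim band: upright, 4 mm thick, 20 to 30 mm above the origin. Below it the body is 44 mm wide, flaring in to 28 mm at the bottom, so it drops into a tray below it that lies the same way round (play 2 mm when home, 10 mm at the mouth) until band sits on band, 10 mm higher; the wrong way round it stays up 10 mm or more. Keep fingertips above the band's lower edge to clear the tray below.
- tray1_nose (a point): The middle of tray1's nose at the top of its rim: 54 mm along its x, 30 mm above its underside.
- tray2_nose (a point): The middle of tray2's nose at the top of its rim: 54 mm along its x, 30 mm above its underside.
- tray3: Another tray exactly like tray1 and tray2; may be absent.
- tray3_nose (a point): The middle of tray3's nose at the top of its rim: 54 mm along its x, 30 mm above its underside.
- tray4: Another tray exactly like tray1 and tray2; may be absent.
- tray4_nose (a point): The middle of tray4's nose at the top of its rim: 54 mm along its x, 30 mm above its underside.
- tray5: Another tray exactly like tray1 and tray2; may be absent.
- tray5_nose (a point): The middle of tray5's nose at the top of its rim: 54 mm along its x, 30 mm above its underside.
- tray6: Another tray exactly like tray1 and tray2; may be absent.
- tray6_nose (a point): The middle of tray6's nose at the top of its rim: 54 mm along its x, 30 mm above its underside.
Mind the look-alikes: they are no part of the job. What is shaped like the tray3 but pink or turquoise is not meant.

How it is judged (in metres and radians):
On the way, in this order (a step that is already met when the one before it is completed fails the run):
1. the keeper bar is swung wide open (past 1.2 rad) (value of joint keeper above 1.2 rad), for 0.2 s.
2. with the bar still out of the way, every tray is nested in the carrier, nose to nose, level and fully home (horizontal distance between each of tray1, tray2, tray3, tray4, tray5, tray6 and carrier below 0.012 m and horizontal distance between each of tray1_nose, tray2_nose, tray3_nose, tray4_nose, tray5_nose, tray6_nose and carrier_nose below 0.012 m and angle between each of tray1, tray2, tray3, tray4, tray5, tray6's own z axis and vertical below 0.06 rad and (z of tray1 in the frame of carrier between 0.0125 and 0.0195 m or z of tray1 in the frame of carrier between 0.0225 and 0.0295 m or z of tray1 in the frame of carrier between 0.0325 and 0.0395 m or z of tray1 in the frame of carrier between 0.0425 and 0.0495 m or z of tray1 in the frame of carrier between 0.0525 and 0.0595 m or z of tray1 in the frame of carrier between 0.0625 and 0.0695 m) and (z of tray2 in the frame of carrier between 0.0125 and 0.0195 m or z of tray2 in the frame of carrier between 0.0225 and 0.0295 m or z of tray2 in the frame of carrier between 0.0325 and 0.0395 m or z of tray2 in the frame of carrier between 0.0425 and 0.0495 m or z of tray2 in the frame of carrier between 0.0525 and 0.0595 m or z of tray2 in the frame of carrier between 0.0625 and 0.0695 m) and (z of tray3 in the frame of carrier between 0.0125 and 0.0195 m or z of tray3 in the frame of carrier between 0.0225 and 0.0295 m or z of tray3 in the frame of carrier between 0.0325 and 0.0395 m or z of tray3 in the frame of carrier between 0.0425 and 0.0495 m or z of tray3 in the frame of carrier between 0.0525 and 0.0595 m or z of tray3 in the frame of carrier between 0.0625 and 0.0695 m) and (z of tray4 in the frame of carrier between 0.0125 and 0.0195 m or z of tray4 in the frame of carrier between 0.0225 and 0.0295 m or z of tray4 in the frame of carrier between 0.0325 and 0.0395 m or z of tray4 in the frame of carrier between 0.0425 and 0.0495 m or z of tray4 in the frame of carrier between 0.0525 and 0.0595 m or z of tray4 in the frame of carrier between 0.0625 and 0.0695 m) and (z of tray5 in the frame of carrier between 0.0125 and 0.0195 m or z of tray5 in the frame of carrier between 0.0225 and 0.0295 m or z of tray5 in the frame of carrier between 0.0325 and 0.0395 m or z of tray5 in the frame of carrier between 0.0425 and 0.0495 m or z of tray5 in the frame of carrier between 0.0525 and 0.0595 m or z of tray5 in the frame of carrier between 0.0625 and 0.0695 m) and (z of tray6 in the frame of carrier between 0.0125 and 0.0195 m or z of tray6 in the frame of carrier between 0.0225 and 0.0295 m or z of tray6 in the frame of carrier between 0.0325 and 0.0395 m or z of tray6 in the frame of carrier between 0.0425 and 0.0495 m or z of tray6 in the frame of carrier between 0.0525 and 0.0595 m or z of tray6 in the frame of carrier between 0.0625 and 0.0695 m) and value of joint keeper above 0.8 rad), for 0.2 s.
3. the keeper bar is swung shut past its catch (value of joint keeper below 0.025 rad), for 0.2 s.
At the end, for the whole second after the job is handed in: Every tray is nested and at rest: origin and nose within 12 mm (from above) of the carrier's origin and carrier_nose, tilt under 0.06 rad, height within 3.5 mm of a nested level (6 + 10 k mm above the bench); keeper bar within 0.025 rad of shut (horizontal distance between each of tray1, tray2, tray3, tray4, tray5, tray6 and carrier below 0.012 m and horizontal distance between each of tray1_nose, tray2_nose, tray3_nose, tray4_nose, tray5_nose, tray6_nose and carrier_nose below 0.012 m and angle between each of tray1, tray2, tray3, tray4, tray5, tray6's own z axis and vertical below 0.06 rad and (z of tray1 in the frame of carrier between 0.0125 and 0.0195 m or z of tray1 in the frame of carrier between 0.0225 and 0.0295 m or z of tray1 in the frame of carrier between 0.0325 and 0.0395 m or z of tray1 in the frame of carrier between 0.0425 and 0.0495 m or z of tray1 in the frame of carrier between 0.0525 and 0.0595 m or z of tray1 in the frame of carrier between 0.0625 and 0.0695 m) and (z of tray2 in the frame of carrier between 0.0125 and 0.0195 m or z of tray2 in the frame of carrier between 0.0225 and 0.0295 m or z of tray2 in the frame of carrier between 0.0325 and 0.0395 m or z of tray2 in the frame of carrier between 0.0425 and 0.0495 m or z of tray2 in the frame of carrier between 0.0525 and 0.0595 m or z of tray2 in the frame of carrier between 0.0625 and 0.0695 m) and (z of tray3 in the frame of carrier between 0.0125 and 0.0195 m or z of tray3 in the frame of carrier between 0.0225 and 0.0295 m or z of tray3 in the frame of carrier between 0.0325 and 0.0395 m or z of tray3 in the frame of carrier between 0.0425 and 0.0495 m or z of tray3 in the frame of carrier between 0.0525 and 0.0595 m or z of tray3 in the frame of carrier between 0.0625 and 0.0695 m) and (z of tray4 in the frame of carrier between 0.0125 and 0.0195 m or z of tray4 in the frame of carrier between 0.0225 and 0.0295 m or z of tray4 in the frame of carrier between 0.0325 and 0.0395 m or z of tray4 in the frame of carrier between 0.0425 and 0.0495 m or z of tray4 in the frame of carrier between 0.0525 and 0.0595 m or z of tray4 in the frame of carrier between 0.0625 and 0.0695 m) and (z of tray5 in the frame of carrier between 0.0125 and 0.0195 m or z of tray5 in the frame of carrier between 0.0225 and 0.0295 m or z of tray5 in the frame of carrier between 0.0325 and 0.0395 m or z of tray5 in the frame of carrier between 0.0425 and 0.0495 m or z of tray5 in the frame of carrier between 0.0525 and 0.0595 m or z of tray5 in the frame of carrier between 0.0625 and 0.0695 m) and (z of tray6 in the frame of carrier between 0.0125 and 0.0195 m or z of tray6 in the frame of carrier between 0.0225 and 0.0295 m or z of tray6 in the frame of carrier between 0.0325 and 0.0395 m or z of tray6 in the frame of carrier between 0.0425 and 0.0495 m or z of tray6 in the frame of carrier between 0.0525 and 0.0595 m or z of tray6 in the frame of carrier between 0.0625 and 0.0695 m) and linear speed of each of tray1, tray2, tray3, tray4, tray5, tray6 below 0.02 m/s and value of joint keeper below 0.025 rad); the robot touches nothing.
It fails at once if the tube rack is disturbed (moved over 30 mm) (distance of tube_rack from where it was at the start of the episode above 0.03 m).
It fails at once if the reagent jar is disturbed (moved over 30 mm) (distance of reagent_jar from where it was at the start of the episode above 0.03 m).
It fails at once if the pen is disturbed (moved over 30 mm) (distance of pen from where it was at the start of the episode above 0.03 m).
Of tray1, tray2, tray3, tray4, tray5, tray6 only 4 to 6 are there at a start; the rules pass over those that are not, and their reading is None.
At some moment in a run one of tray1, tray2, tray3, tray4, tray5, tray6 may be knocked a few centimetres aside while the robot is not near it.
Once in a run the grip may slacken for a moment while it holds something.
It also fails if it takes over 210 s, if anything falls off the work surface, if the arm or the gripper's body presses on something with over 40 N, if the wrist force passes 120 N, or if a joint passes its speed limit or range.

## Working session

There is one attempt and no reset: what is moved stays moved. The work goes in short steps, Python scripts to look and compute and a tool call to move; the robot and the scene stay as the last step left them, time stands still between calls to the robot, and variables do not carry over. Pictures are saved under pics/ and viewed, at most 14 in all, crops included, and the job is handed in when it is done.

Besides the shell and the picture viewer there is one more tool, called after "Call:" by a JSON object that holds its "fn" and its "kwargs", one argument or row to a line. move_arm: Moves the arm, as the interface text tells. Its arguments: {"type":"object","properties":{"plan":{"type":"string"},"grip_force":{"type":"number"}},"required":["plan"]}

```bash
ls; mkdir -p pics; python3 - <<'E'
from rig import env, viewer
import cv2,json
s=env.observe();print(s)
for n in("top","side"):
    im,d=viewer.get_image(n);cv2.imwrite(f"pics/{n}0.png",im[:,:,::-1]);print(n,viewer.calibration(n))
E
```

```text
pics
{'time_s': 0.0, 'q': array([-8.20078191e+01,  2.18407719e+01,  7.43844869e+01,  4.70281648e-04,
        8.38569977e+01, -1.23371024e+01]), 'qvel': array([-0.03768881, -0.0192907 , -0.02429537, -0.03527173,  0.0286556 ,
        0.01005313]), 'joint_efforts': array([ 3.26969885e-04, -4.48464096e+01, -2.31278658e+01, -1.78209029e-04,
        4.69346938e-03, -6.35671142e-06]), 'position': array([ 0.19102547, -0.51545596,  0.23071539]), 'tool_rot': array([[ 9.37711834e-01,  3.47413988e-01, -1.91527732e-04],
       [ 3.47413898e-01, -9.37710808e-01,  1.42283638e-03],
       [ 3.14715637e-04, -1.40074991e-03, -9.99998969e-01]]), 'ft_force': array([ 0.14457068, -0.54535526,  0.08620496]), 'wrist_torque': array([ 0.03295875, -0.02859291, -0.01331127]), 'gripper_force': 0.0, 'grip_width': 0.08522436494018348}
top {'fx': 492.87167227078965, 'fy': 492.87167227078965, 'cx': 311.8961876152096, 'cy': 243.7050100008402, 'R': array([[-0.00180911, -0.99999354,  0.00310457],
       [-0.98301061,  0.00120856, -0.18354475],
       [ 0.18353981, -0.00338388, -0.98300645]]), 't': array([-0.08699028,  0.55216593,  1.17139922])}
side {'fx': 624.3709885340269, 'fy': 624.3709885340269, 'cx': 311.5024722490354, 'cy': 249.1718323239372, 'R': array([[-9.72492751e-01, -2.32932135e-01,  6.84817499e-04],
       [-1.34580579e-01,  5.59470072e-01, -8.17851641e-01],
       [ 1.90120794e-01, -7.95446955e-01, -5.75428731e-01]]), 't': array([0.50481664, 0.19797288, 1.36139561])}
```

View pics/top0.png

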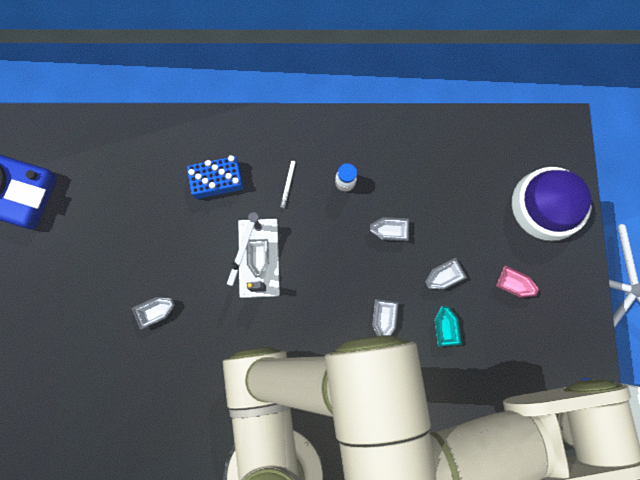

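View pics/side0.png

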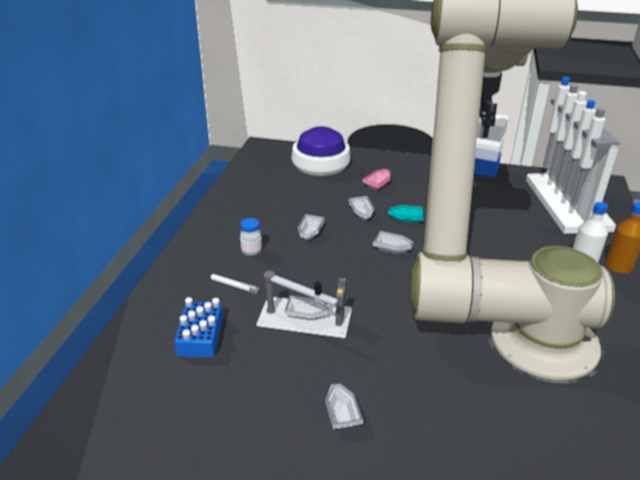

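Four steel trays show in the top view, at (390,229), (446,275), (385,318) and (154,312). The pink one at (517,282) and the turquoise one at (447,327) are look-alikes. The carrier is at (259,258), with its hinge at (253,217) and its catch at (254,287). The arm may be hiding more trays.

```bash
cat > h.py <<'E'
from rig import env, viewer, recognise, pinpoint
import numpy as np, cv2
from scipy.optimize import minimize
from scipy.spatial import cKDTree
def ray(cam,px,z):
    K=viewer.calibration(cam);R,t=K["R"],K["t"]
    d=R.T@np.array([(px[0]-K["cx"])/K["fx"],(px[1]-K["cy"])/K["fy"],1]);c=-R.T@t
    return c+d*(z-c[2])/d[2]
def cloud(cam,d):
    K=viewer.calibration(cam);v,u=np.indices(d.shape)
    P=np.stack([(u-K["cx"])/K["fx"]*d,(v-K["cy"])/K["fy"]*d,d],-1)
    return (P-K["t"])@K["R"]
V=np.array([[-42,-28],[22,-28],[54,-8],[54,8],[22,28],[-42,28]])/1000
C=np.concatenate([np.linspace(V[i],V[(i+1)%6],25)for i in range(6)])
def fit(p,c,yaw0=None):
    """p: xy points of the visible tray seen from above -> x,y,yaw of the tray outline"""
    H=cv2.convexHull((p*1e5).astype(np.int32)).reshape(-1,2)/1e5
    E=np.concatenate([np.linspace(H[i],H[(i+1)%len(H)],15)for i in range(len(H))])
    def f(q):
        c,s=np.cos(q[2]),np.sin(q[2]);T=C@np.array([[c,s],[-s,c]])+q[:2]
        return (np.minimum(cKDTree(E).query(T)[0],.01)**2).mean()*1e6
    best=min((minimize(f,[*c,a],method="Nelder-Mead",options=dict(initial_simplex=np.array([[*c,a]]*4)+np.vstack([np.zeros(3),np.diag([.006,.006,.3])]))) for a in np.arange(0,6.28,.52)),key=lambda r:r.fun)
    return best.x,best.fun**.5
def trays(cam="top",zmin=.02,zmax=.036,show=True):
    im,d=viewer.get_image(cam);P=cloud(cam,d);hsv=cv2.cvtColor(im,cv2.COLOR_RGB2HSV)
    m=((P[...,2]>zmin)&(P[...,2]<zmax)&(d>0)).astype(np.uint8)
    # whole tray area incl. inside floor: fill
    m2=cv2.morphologyEx(m,cv2.MORPH_CLOSE,np.ones((3,3)))
    n,l,st,ce=cv2.connectedComponentsWithStats(m2);out=[]
    for i in range(1,n):
        if not(60<st[i,4]<2500):continue
        k=(l==i)&(m>0);p=P[k][:,:2]
        if np.ptp(p,0).max()>.125 or np.ptp(p,0).max()<.05:continue
        q,e=fit(p,p.mean(0));sat=np.median(hsv[k][:,1])
        out.append((q,e,sat))
        if show:print("px",ce[i].round(),"xy",q[:2].round(4),"yaw",np.degrees(q[2]).round(1)%360,"rms mm",round(e,2),"sat",sat,"n",st[i,4])
    return out
def tool():
    s=env.observe();R=s["tool_rot"]
    print("t",round(s["time_s"],2),"pos",s["position"].round(4),"toolyaw(y axis)",np.degrees(np.arctan2(R[1,1],R[0,1])).round(1),"w",round(s["grip_width"],4),"F",s["ft_force"].round(1),"q6",s["q"][5].round(0))
    return s
def go(x,y,z,yaw=None):
    """yaw: tray yaw deg; fingers close along tray y. prints shift in tool axes then turn about tool z"""
    s=tool();R=s["tool_rot"];d=R.T@(np.array([x,y,z])-s["position"])
    r=0
    if yaw is not None:
        cur=np.arctan2(R[1,1],R[0,1]);w=np.radians(yaw+90)-cur
        r=-((w+np.pi/2)%np.pi-np.pi/2)   # tool z is down
    print("shift",d.round(4),"turn z",round(r,4),"alt",round(r-np.sign(r)*np.pi,3), "tilt",R[:2,2].round(4))
E
python3 - <<'E'
from h import *
trays()
im,d=viewer.get_image("top")
for n,z in(("keeper_knob",.124),("keeper_hinge",.124),("carrier",0),("carrier_nose",.036),("tray1",0),("tray1_nose",.03),("reagent_jar",0),("pen",0),("tube_rack",0)):
    for r in pinpoint("top",n)[:8]: print(n,np.round(r["pixel"]),round(r["conf"],2),ray("top",r["pixel"],z)[:2].round(4))
# carrier plate
P=cloud("top",d);m=(P[...,2]>-.002)&(P[...,2]<.015)&(im.min(2)>140);m[:,:225]=0;m[:,295:]=0;m[:205]=0;m[310:]=0
p=P[m][:,:2];print(cv2.minAreaRect((p*1000).astype(np.float32)),len(p))
g=P[340:480:1,:][(P[340:480,:,2]<.003)];print("bench z",np.median(P[230:300,320:360,2]))
E
```

```text
px [218. 191.] xy [0.721  0.1491] yaw 268.4 rms mm 7.17 sat 195.0 n 126
px [391. 228.] xy [ 0.5973 -0.2894] yaw 86.7 rms mm 0.86 sat 28.0 n 356
px [257. 255.] xy [0.5266 0.0498] yaw 182.0 rms mm 1.52 sat 18.0 n 397
px [446. 274.] xy [ 0.4777 -0.4224] yaw 115.9 rms mm 0.96 sat 28.0 n 337
px [517. 282.] xy [ 0.4577 -0.5973] yaw 244.5 rms mm 0.96 sat 110.0 n 372
px [151. 311.] xy [0.3887 0.3074] yaw 295.0 rms mm 0.66 sat 28.0 n 375
px [385. 315.] xy [ 0.377  -0.2656] yaw 167.8 rms mm 3.56 sat 26.0 n 333
px [448. 328.] xy [ 0.3464 -0.4185] yaw 4.699999999999989 rms mm 0.92 sat 212.0 n 406
px [301. 464.] xy [ 0.0038 -0.0391] yaw 337.6 rms mm 7.58 sat 30.0 n 87
keeper_knob [230. 267.] 0.8 [0.4847 0.1005]
keeper_hinge [251. 216.] 0.79 [0.6052 0.0559]
keeper_hinge [370. 228.] 0.44 [ 0.5753 -0.2241]
carrier [260. 260.] 0.57 [0.5181 0.0454]
carrier_nose [433. 281.] 0.72 [ 0.4595 -0.3879]
carrier_nose [260. 256.] 0.62 [0.5245 0.0409]
carrier_nose [259. 276.] 0.58 [0.4745 0.0433]
tray1 [381. 320.] 0.93 [ 0.3672 -0.2625]
tray1 [393. 229.] 0.89 [ 0.6003 -0.2989]
tray1 [155. 312.] 0.84 [0.3878 0.3065]
tray1 [514. 279.] 0.79 [ 0.4684 -0.6038]
tray1 [445. 329.] 0.71 [ 0.3441 -0.4206]
tray1 [444. 277.] 0.57 [ 0.4754 -0.4248]
tray1_nose [169. 301.] 0.71 [0.4133 0.2644]
tray1_nose [395. 233.] 0.43 [ 0.5844 -0.2977]
reagent_jar [347. 181.] 0.86 [ 0.7294 -0.1816]
pen [289. 184.] 0.68 [ 0.7218 -0.0285]
tube_rack [214. 179.] 0.57 [0.7372 0.1714]
((544.4901733398438, 58.280155181884766), (131.36373901367188, 243.4747314453125), 87.26273345947266) 2038
bench z -0.00026012425034290464
```

Call:
{"fn": "move_arm", "kwargs": {
  "plan": "0.0408 -0.0397 0 0 0 0 0.06;0.0408 -0.0397 0 0 0 0 0.06;0.0408 -0.0397 0 0 0 0 0.06;0.0408 -0.0397 0 0 0 0 0.06;0.0408 -0.0397 0 0 0 0 0.06;0.0408 -0.0397 0 0 0 0 0.06;0.0408 -0.0397 0 0 0 0 0.06;0.0408 -0.0397 0 0 0 0 0.06;0.0408 -0.0397 0 0 0 0 0.06;0.0408 -0.0397 0 0 0 0 0.06;0.0408 -0.0397 0 0 0 0 0.06;0.0408 -0.0397 0 0 0 0 0.06",
  "grip_force": 30
}}

```text
time_s: 2.15
position: [0.4853, 0.103, 0.2315]
tool_rot: [[0.938, 0.348, 0.001], [0.348, -0.938, -0.0], [0.0, 0.0, -1.0]]
ft_force: [1.2, -1.5, -0.7]
grip_width: 0.06
gripper_force: 0.0
```

Call:
{"fn": "move_arm", "kwargs": {
  "plan": "0 0 0 0 0 -0.186 0.05;0 0 0 0 0 -0.186 0.05;0 0 0 0 0 -0.186 0.05;0 0 0 0 0 -0.186 0.05;0 0 0 0 0 -0.186 0.05;0 0 0 0 0 -0.186 0.05;0 0 0 0 0 -0.186 0.05;0 0 0 0 0 -0.186 0.05;0 0 0 0 0 -0.186 0.05;0 0 0 0 0 -0.186 0.05;0 0 0 0 0 -0.186 0.05;0 0 0 0 0 -0.186 0.05"
}}

```text
time_s: 3.65
position: [0.4847, 0.1011, 0.2314]
tool_rot: [[-0.853, 0.522, 0.0], [0.522, 0.853, 0.0], [-0.0, 0.0, -1.0]]
ft_force: [0.6, 0.7, 0.8]
grip_width: 0.05
gripper_force: 0.0
```

```bash
python3 - <<'E'
from h import *
im,d=viewer.get_image("side");cv2.imwrite("pics/side1.png",im[:,:,::-1])
for n in("keeper_knob","keeper_hinge"):
    for r in pinpoint("side",n)[:2]: print(n,np.round(r["pixel"]),round(r["conf"],2),ray("side",r["pixel"],.124)[:2].round(4))
go(.4847,.1005,.114,-20.5)
viewer.get_image("top");trays()
E
```

```text
keeper_knob [316. 292.] 0.71 [0.4843 0.1019]
keeper_hinge [269. 270.] 0.56 [0.6013 0.0525]
t 3.8 pos [0.4847 0.1011 0.2314] toolyaw(y axis) 58.0 w 0.0497 F [ 0.1 -0.1  1.4] q6 -60.0
shift [-0.0003 -0.0005  0.1174] turn z -0.2002 alt 2.941 tilt [0.0001 0.    ]
px [391. 227.] xy [ 0.597  -0.2893] yaw 86.5 rms mm 0.79 sat 28.0 n 355
px [257. 255.] xy [0.5268 0.0497] yaw 181.3 rms mm 1.54 sat 16.0 n 405
px [446. 275.] xy [ 0.4775 -0.422 ] yaw 115.9 rms mm 0.85 sat 26.0 n 348
px [517. 282.] xy [ 0.4577 -0.5968] yaw 243.2 rms mm 0.9 sat 107.0 n 377
px [385. 317.] xy [ 0.3728 -0.2655] yaw 171.8 rms mm 0.79 sat 27.0 n 360
px [137. 317.] xy [0.3452 0.3638] yaw 341.1 rms mm 7.7 sat 23.0 n 105
px [448. 327.] xy [ 0.3462 -0.4187] yaw 5.199999999999989 rms mm 0.95 sat 218.0 n 389
px [584. 403.] xy [ 0.1648 -0.7589] yaw 149.2 rms mm 7.51 sat 186.0 n 221
px [275. 450.] xy [0.0486 0.0103] yaw 286.5 rms mm 6.05 sat 28.0 n 240
```

Call:
{"fn": "move_arm", "kwargs": {
  "plan": "0 0 0.02 0 0 -0.11 0.05;0 0 0.02 0 0 -0.1 0.05;0 0 0.03 0 0 0 0.05;0 0 0.025 0 0 0 0.05;0 0 0.022 0 0 0 0.04;0 0 0 0 0 0 0.022;0 0 0 0 0 0 0.022;0 0 0 0 0 0 0.022"
}}

```text
time_s: 4.9
position: [0.4852, 0.1011, 0.1153]
tool_rot: [[-0.941, 0.338, 0.002], [0.338, 0.941, -0.0], [-0.002, 0.001, -1.0]]
ft_force: [0.8, -1.5, -0.7]
grip_width: 0.0222
gripper_force: 0.2
```

Call:
{"fn": "move_arm", "kwargs": {
  "plan": "-0.0011 -0.0162 0 0 0 0.13 0.022"
}}

```text
time_s: 5.03
position: [0.4807, 0.0859, 0.1151]
tool_rot: [[-0.888, 0.459, 0.002], [0.459, 0.888, 0.0], [-0.002, 0.001, -1.0]]
ft_force: [0.3, 0.8, 0.2]
grip_width: 0.0221
gripper_force: 0.3
```

Call:
{"fn": "move_arm", "kwargs": {
  "plan": "0 0 0 0 0 -0.13 0.022;0.0011 0.0162 0 0 0 0 0.022;-0.0011 0.0162 0 0 0 0.13 0.022;-0.0011 0.0162 0 0 0 0.13 0.022;-0.0011 0.0162 0 0 0 0.13 0.022;-0.0011 0.0162 0 0 0 0.13 0.022;-0.0011 0.0162 0 0 0 0.13 0.022;-0.0011 0.0162 0 0 0 0.13 0.022"
}}

```text
time_s: 6.02
position: [0.549, 0.1731, 0.1147]
tool_rot: [[-0.426, 0.905, 0.0], [0.905, 0.426, 0.0], [-0.0, 0.001, -1.0]]
ft_force: [-0.8, -0.9, 0.3]
grip_width: 0.0224
gripper_force: 0.3
```

```bash
python3 - <<'E'
from h import *
viewer.get_image("side");
for n in("keeper_knob","keeper_hinge"):
    for r in pinpoint("side",n)[:2]: print(n,np.round(r["pixel"]),round(r["conf"],2),ray("side",r["pixel"],.124)[:2].round(4))
tool()
E
```

```text
keeper_knob [279. 308.] 0.64 [0.5461 0.1719]
keeper_hinge [359. 215.] 0.68 [ 0.4497 -0.2153]
t 6.17 pos [0.5488 0.1726 0.1143] toolyaw(y axis) 25.6 w 0.022 F [-0.6 -0.2 -0.2] q6 -20.0
```

Call:
{"fn": "move_arm", "kwargs": {
  "plan": "-0.0011 0.0162 0 0 0 0.13 0.022;-0.0011 0.0162 0 0 0 0.13 0.022;-0.0011 0.0162 0 0 0 0.13 0.022;-0.0011 0.0162 0 0 0 0.13 0.022;0 0 0 0 0 0 0.04;0 0 0 0 0 0 0.04;0 0 -0.05 0 0 0 0.06;0 0 -0.06 0 0 0 0.08"
}}

```text
time_s: 7.18
position: [0.6105, 0.1832, 0.2249]
tool_rot: [[0.071, 0.997, -0.003], [0.997, -0.071, -0.0], [-0.0, -0.003, -1.0]]
ft_force: [2.0, 0.2, 0.5]
grip_width: 0.0746
gripper_force: 0.0
```

Call:
{"fn": "move_arm", "kwargs": {
  "plan": "0.04 -0.03 0 0 0 0 0.08;0.04 -0.03 0 0 0 0 0.08;0.04 -0.03 0 0 0 0 0.08;0.04 -0.03 0 0 0 0 0.08"
}}

```text
time_s: 7.68
position: [0.5022, 0.3526, 0.2246]
tool_rot: [[0.072, 0.997, -0.0], [0.997, -0.072, -0.0], [-0.0, -0.0, -1.0]]
ft_force: [0.2, -0.5, 0.4]
grip_width: 0.0802
gripper_force: 0.0
```

```bash
python3 - <<'E'
from h import *
im,d=viewer.get_image("top");cv2.imwrite("pics/top2.png",im[:,:,::-1])
for n,z in(("keeper_knob",.124),("keeper_hinge",.124),("carrier",0),("carrier_nose",.036)):
    for r in pinpoint("top",n)[:2]: print(n,np.round(r["pixel"]),round(r["conf"],2),ray("top",r["pixel"],z)[:2].round(4))
trays(zmin=.026,zmax=.042)
P=cloud("top",d);m=(P[...,2]>.002)&(P[...,2]<.012)&(im.min(2)>140);m[:,:225]=0;m[:,295:]=0;m[:205]=0;m[310:]=0
print(cv2.minAreaRect((P[m][:,:2]*1000).astype(np.float32)))
im,d=viewer.get_image("side");cv2.imwrite("pics/side2.png",im[:,:,::-1])
tool()
E
```

```text
keeper_knob [198. 210.] 0.57 [0.6201 0.1803]
keeper_hinge [251. 216.] 0.56 [0.6062 0.0559]
carrier [259. 254.] 0.66 [0.5338 0.0477]
carrier_nose [259. 278.] 0.73 [0.4681 0.0444]
px [ 49. 180.] xy [0.7088 0.6254] yaw 306.2 rms mm 7.75 sat 148.0 n 98
px [216. 190.] xy [0.6881 0.1465] yaw 295.0 rms mm 6.91 sat 193.0 n 172
px [391. 228.] xy [ 0.5968 -0.2895] yaw 86.7 rms mm 0.74 sat 28.0 n 192
px [257. 255.] xy [0.527  0.0504] yaw 182.5 rms mm 0.92 sat 18.0 n 334
px [446. 275.] xy [ 0.4776 -0.422 ] yaw 116.0 rms mm 0.81 sat 29.0 n 202
px [517. 282.] xy [ 0.4579 -0.5966] yaw 244.4 rms mm 0.89 sat 110.0 n 219
px [150. 312.] xy [0.3887 0.3076] yaw 294.9 rms mm 0.82 sat 28.0 n 225
px [385. 317.] xy [ 0.373  -0.2654] yaw 172.0 rms mm 0.75 sat 28.0 n 202
px [447. 328.] xy [ 0.3463 -0.4184] yaw 4.5 rms mm 0.88 sat 214.0 n 221
px [585. 404.] xy [ 0.1612 -0.758 ] yaw 148.9 rms mm 7.57 sat 190.0 n 229
((543.7911376953125, 42.79227066040039), (234.00071716308594, 118.14292907714844), 1.5929274559020996)
t 8.03 pos [0.5044 0.3506 0.2243] toolyaw(y axis) -4.3 w 0.08 F [-0.1 -0.  -0.4] q6 28.0
```

View pics/top2.png

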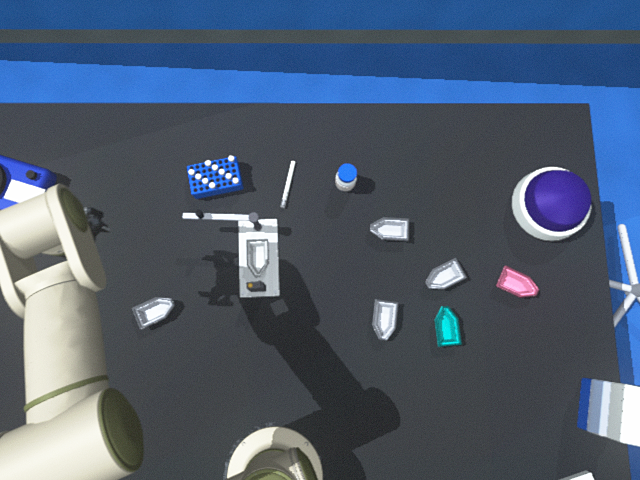

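View pics/side2.png

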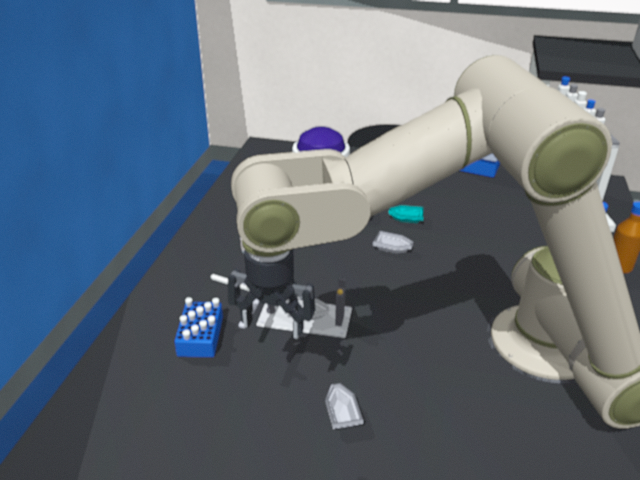

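There are exactly four steel trays: A (150,312), B (391,228), C (446,275) and D (385,317). Their saturation is about 28, against 110 for the pink one at (517,282) and 214 for the turquoise one at (447,328). The colours in the enlarged crop should settle it. The bar is open, at (222,216).

```bash
python3 - <<'E'
from h import *
im=cv2.imread("pics/top2.png")
cv2.imwrite("pics/crop1.png",np.hstack([cv2.resize(im[210:350,360:545],None,fx=3,fy=3),cv2.resize(im[290:360,120:185],None,fx=3,fy=6)]))
go(.3887,.3076,.1,294.9)
E
```

```text
t 8.03 pos [0.5044 0.3506 0.2243] toolyaw(y axis) -4.3 w 0.08 F [-0.1 -0.  -0.4] q6 28.0
shift [-0.0515 -0.1122  0.1243] turn z -0.5092 alt 2.632 tilt [-0.     -0.0002]
```

View pics/crop1.png

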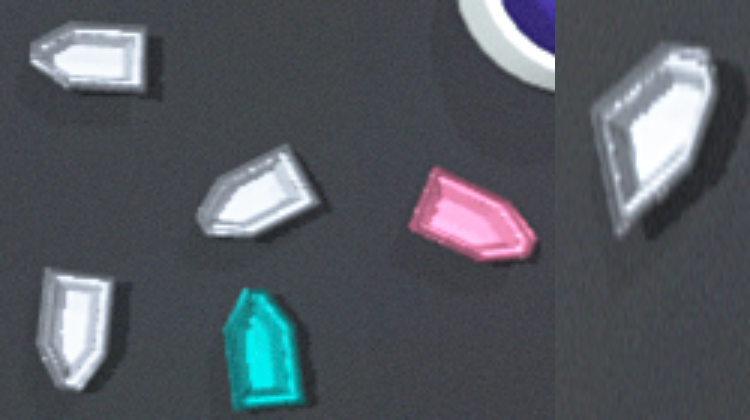

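The crop confirms four bare-steel trays; the pink and turquoise ones are left alone.

Call:
{"fn": "move_arm", "kwargs": {
  "plan": "-0.013 -0.028 0.031 0 0 0 0.085;-0.013 -0.028 0.031 0 0 0 0.085;-0.013 -0.028 0.031 0 0 0 0.085;-0.0125 -0.028 0.031 0 0 0 0.085;0 0 0 0 0 -0.17 0.085;0 0 0 0 0 -0.17 0.085;0 0 0 0 0 -0.17 0.085;0 0 0 0 0 0 0.085"
}}

```text
time_s: 9.02
position: [0.389, 0.3078, 0.1004]
tool_rot: [[-0.42, 0.908, 0.0], [0.908, 0.42, 0.0], [-0.0, 0.0, -1.0]]
ft_force: [-0.2, -0.5, 0.6]
grip_width: 0.0851
gripper_force: 0.0
```

```bash
python3 - <<'E'
from h import *
go(.3887,.3076,.017,294.9)
E
```

```text
t 9.03 pos [0.389  0.3078 0.1004] toolyaw(y axis) 24.8 w 0.0851 F [-0.2 -0.5  0.6] q6 -0.0
shift [-0.     -0.0004  0.0834] turn z -0.0013 alt 3.14 tilt [0.0001 0.    ]
```

Call:
{"fn": "move_arm", "kwargs": {
  "plan": "0 0 0.04 0 0 0 0.085;0 0 0.03 0 0 0 0.085;0 0 0.0134 0 0 0 0.085;0 0 0 0 0 0 0.085;0 0 0 0 0 0 0.045;0 0 0 0 0 0 0.045;0 0 0 0 0 0 0.045;0 0 0 0 0 0 0.045",
  "grip_force": 60
}}

```text
time_s: 10.02
position: [0.3891, 0.3088, 0.0183]
tool_rot: [[-0.422, 0.907, 0.002], [0.907, 0.422, 0.001], [-0.0, 0.003, -1.0]]
ft_force: [-0.5, -0.4, 7.8]
grip_width: 0.0538
gripper_force: 61.7
```

Call:
{"fn": "move_arm", "kwargs": {
  "plan": "0 0 -0.02 0 0 0 0.045;0 0 -0.04 0 0 0 0.045;0 0 0 0 0 0 0.045"
}}

```text
time_s: 10.4
position: [0.3897, 0.3092, 0.0798]
tool_rot: [[-0.422, 0.906, 0.006], [0.906, 0.422, 0.003], [-0.0, 0.006, -1.0]]
ft_force: [0.3, -0.4, -1.8]
grip_width: 0.054
gripper_force: 64.3
```

```bash
python3 - <<'E'
from h import *
im,d=viewer.get_image("side");cv2.imwrite("pics/side3.png",cv2.resize(im[300:450,250:450,::-1],None,fx=4,fy=4))
go(.527,.0504,.13,182.5)
E
```

```text
t 10.45 pos [0.3889 0.3088 0.0782] toolyaw(y axis) 25.0 w 0.0541 F [ 0.9 -0.5 -1.9] q6 -0.0
shift [-0.2925  0.0163 -0.0517] turn z -1.1786 alt 1.963 tilt [0.0029 0.0014]
```

View pics/side3.png

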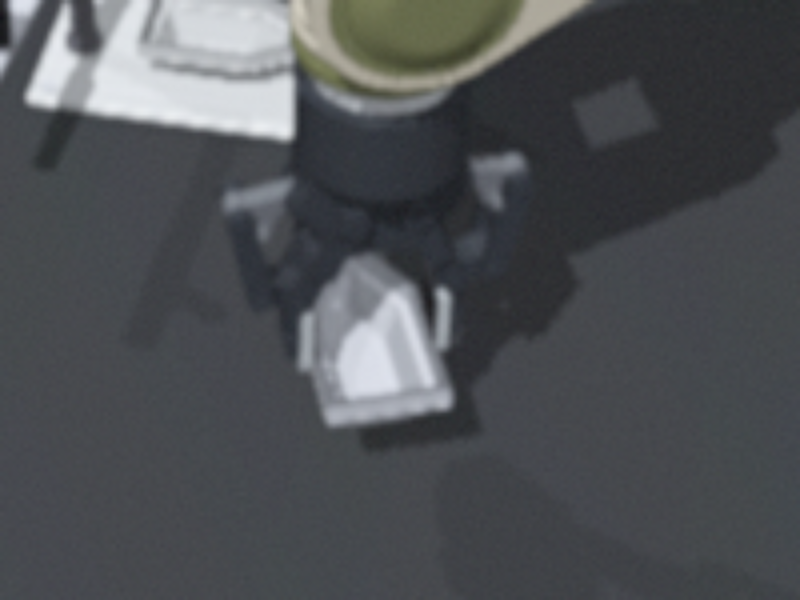

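```bash
python3 - <<'E'
from h import *
s=tool();im,d=viewer.get_image("side")
P=(cloud("side",d)-s["position"])@s["tool_rot"]   # tool frame
for sg in(1,-1):
    m=(d>0)&(abs(P[...,0])<.008)&(sg*P[...,1]>.0285)&(sg*P[...,1]<.05)&(P[...,2]>-.06)&(P[...,2]<.03)
    q=P[m];q=q[np.argsort(-q[:,2])];print(sg,len(q),q[:12].round(3).tolist())
m=(d>0)&(abs(P[...,0])>.013)&(abs(P[...,0])<.05)&(abs(P[...,1])<.027)&(P[...,2]>-.03)&(P[...,2]<.03)
print(np.percentile(P[m][:,2],[0,2,5,10,50,95,100]).round(4))
E
```

```text
t 10.45 pos [0.3889 0.3088 0.0782] toolyaw(y axis) 25.0 w 0.0541 F [ 0.9 -0.5 -1.9] q6 -0.0
1 83 [[0.008, 0.033, -0.005], [0.007, 0.034, -0.009], [0.007, 0.034, -0.012], [-0.006, 0.039, -0.012], [0.007, 0.036, -0.016], [0.005, 0.04, -0.016], [0.008, 0.033, -0.018], [-0.003, 0.04, -0.019], [-0.007, 0.039, -0.019], [0.004, 0.039, -0.02], [0.006, 0.04, -0.02], [0.007, 0.036, -0.02]]
-1 51 [[0.007, -0.04, -0.012], [0.007, -0.042, -0.02], [0.008, -0.04, -0.02], [0.007, -0.039, -0.028], [0.007, -0.041, -0.03], [0.008, -0.039, -0.034], [0.008, -0.037, -0.034], [0.007, -0.039, -0.036], [0.008, -0.041, -0.036], [-0.003, -0.029, -0.038], [-0.007, -0.03, -0.039], [-0.0, -0.03, -0.04]]
[-0.0231 -0.0142 -0.0131 -0.012  -0.0016  0.0166  0.02  ]
```

Call:
{"fn": "move_arm", "kwargs": {
  "plan": "0 0 -0.05 0 0 0 0.045;0 0 -0.03 0 0 0 0.045;-0.0488 0.0027 0 0 0 0 0.045;-0.0488 0.0027 0 0 0 0 0.045;-0.0488 0.0027 0 0 0 0 0.045;-0.0488 0.0027 0 0 0 0 0.045;-0.0488 0.0027 0 0 0 0 0.045;-0.0485 0.0027 0 0 0 0 0.045"
}}

```text
time_s: 11.5
position: [0.5268, 0.0486, 0.1558]
tool_rot: [[-0.422, 0.907, -0.002], [0.907, 0.422, 0.0], [0.001, -0.002, -1.0]]
ft_force: [0.8, 0.7, -1.0]
grip_width: 0.0541
gripper_force: 64.3
```

Call:
{"fn": "move_arm", "kwargs": {
  "plan": "0 0 0 0 0 0.1785 0.045;0 0 0 0 0 0.1785 0.045;0 0 0 0 0 0.1785 0.045;0 0 0 0 0 0.1785 0.045;0 0 0 0 0 0.1785 0.045;0 0 0 0 0 0.1785 0.045;0 0 0 0 0 0.1785 0.045;0 0 0 0 0 0.1785 0.045;0 0 0 0 0 0.1785 0.045;0 0 0 0 0 0.1785 0.045;0 0 0 0 0 0.178 0.045;0 0 0 0 0 0 0.045"
}}

```text
time_s: 13.0
position: [0.5263, 0.0502, 0.1559]
tool_rot: [[0.999, 0.045, -0.002], [0.045, -0.999, 0.0], [-0.002, -0.0, -1.0]]
ft_force: [-0.1, -0.3, -0.8]
grip_width: 0.0546
gripper_force: 64.3
```

```bash
python3 - <<'E'
from h import *
go(.527,.0504,.037,182.5)
E
```

```text
t 13.0 pos [0.5263 0.0502 0.1559] toolyaw(y axis) -87.4 w 0.0546 F [-0.1 -0.3 -0.8] q6 80.0
shift [ 1.000e-03 -1.000e-04  1.189e-01] turn z 0.0017 alt -3.14 tilt [-0.0019  0.0002]
```

Call:
{"fn": "move_arm", "kwargs": {
  "plan": "0.001 0 0.04 0 0 0 0.045;0 0 0.04 0 0 0 0.045;0 0 0.02 0 0 0 0.045;0 0 0.008 0 0 0 0.045;0 0 0.006 0 0 0 0.045;0 0 0.005 0 0 0 0.045;0 0 0 0 0 0 0.045"
}}

```text
time_s: 13.88
position: [0.5277, 0.0502, 0.0381]
tool_rot: [[0.999, 0.044, 0.0], [0.044, -0.999, -0.0], [0.0, 0.0, -1.0]]
ft_force: [0.2, -0.6, -1.5]
grip_width: 0.0544
gripper_force: 64.3
```

Free so far; lower the last millimetres, then release.

Call:
{"fn": "move_arm", "kwargs": {
  "plan": "0 0 0.002 0 0 0 0.045;0 0 0.0015 0 0 0 0.045;0 0 0 0 0 0 0.045"
}}

```text
time_s: 14.25
position: [0.5276, 0.0502, 0.0344]
tool_rot: [[0.999, 0.044, 0.0], [0.044, -0.999, -0.0], [0.0, 0.0, -1.0]]
ft_force: [0.1, -0.6, -1.0]
grip_width: 0.0543
gripper_force: 64.3
```

Call:
{"fn": "move_arm", "kwargs": {
  "plan": "0 0 0 0 0 0 0.085;0 0 0 0 0 0 0.085;0 0 0 0 0 0 0.085;0 0 0 0 0 0 0.085;0 0 -0.04 0 0 0 0.085;0 0 -0.05 0 0 0 0.085;0 0 -0.05 0 0 0 0.085;-0.02 0.05 0 0 0 0 0.085;-0.02 0.05 0 0 0 0 0.085;-0.02 0.05 0 0 0 0 0.085;-0.02 0.05 0 0 0 0 0.085;-0.02 0.05 0 0 0 0 0.085"
}}

```text
time_s: 15.75
position: [0.4379, -0.2054, 0.1746]
tool_rot: [[0.999, 0.044, 0.0], [0.044, -0.999, -0.0], [0.0, 0.0, -1.0]]
ft_force: [2.6, -0.6, 0.7]
grip_width: 0.0849
gripper_force: 0.0
```

```bash
python3 - <<'E'
from h import *
print("nest");trays(zmin=.036,zmax=.052);print("bench");trays()
im,d=viewer.get_image("top");cv2.imwrite("pics/top4.png",im[:,:,::-1])
P=cloud("top",d);m=(abs(P[...,0]-.527)<.06)&(abs(P[...,1]-.05)<.035)&(P[...,2]>.03)&(P[...,2]<.07)
p=P[m];print("rim z pct",np.percentile(p[:,2],[50,80,90,97]).round(4));hi=p[p[:,2]>np.percentile(p[:,2],50)]
print("plane",np.linalg.lstsq(np.c_[hi[:,:2]-[.527,.05],np.ones(len(hi))],hi[:,2],rcond=None)[0].round(4))
tool()
E
```

```text
nest
px [ 23. 218.] xy [0.612  0.6544] yaw 305.7 rms mm 6.17 sat 182.0 n 314
px [256. 254.] xy [0.5262 0.0517] yaw 182.4 rms mm 0.92 sat 26.0 n 376
px [587. 404.] xy [ 0.157  -0.7565] yaw 151.0 rms mm 7.64 sat 191.0 n 157
bench
px [218. 191.] xy [0.7205 0.1495] yaw 266.3 rms mm 7.33 sat 188.0 n 105
px [394. 226.] xy [ 0.598  -0.2906] yaw 84.6 rms mm 1.65 sat 26.0 n 298
px [257. 256.] xy [0.5269 0.0497] yaw 185.5 rms mm 3.44 sat 27.0 n 575
px [446. 274.] xy [ 0.4776 -0.4226] yaw 116.7 rms mm 1.07 sat 26.0 n 331
px [517. 282.] xy [ 0.4578 -0.597 ] yaw 243.7 rms mm 0.78 sat 109.0 n 381
px [448. 327.] xy [ 0.3463 -0.4185] yaw 4.800000000000011 rms mm 0.82 sat 188.0 n 383
px [583. 403.] xy [ 0.1573 -0.7576] yaw 148.8 rms mm 7.52 sat 190.0 n 223
px [584. 477.] xy [-0.0347 -0.7044] yaw 323.8 rms mm 7.69 sat 1.0 n 71
rim z pct [0.0392 0.0458 0.0475 0.049 ]
plane [-0.0002 -0.0074  0.0448]
t 15.9 pos [ 0.438  -0.2058  0.1744] toolyaw(y axis) -87.7 w 0.0848 F [-0.1 -0.1  0.4] q6 48.0
```

```bash
python3 - <<'E'
from h import *
go(.373,-.2654,.08,172)
E
```

```text
t 15.9 pos [ 0.438  -0.2058  0.1744] toolyaw(y axis) -87.7 w 0.0848 F [-0.1 -0.1  0.4] q6 48.0
shift [-0.0673  0.057   0.0944] turn z 0.1794 alt -2.962 tilt [-0.0001 -0.    ]
```

Call:
{"fn": "move_arm", "kwargs": {
  "plan": "-0.0224 0.019 0.0315 0 0 0 0.085;-0.0224 0.019 0.0315 0 0 0 0.085;-0.0224 0.019 0.0315 0 0 0 0.085;0 0 0 0 0 0.1794 0.085;0 0 0.03 0 0 0 0.085;0 0 0.025 0 0 0 0.085;0 0 0.008 0 0 0 0.085;0 0 0 0 0 0 0.085"
}}

```text
time_s: 16.9
position: [0.3743, -0.2634, 0.017]
tool_rot: [[0.991, -0.134, -0.0], [-0.134, -0.991, 0.0], [-0.0, -0.0, -1.0]]
ft_force: [-0.2, -0.6, 0.0]
grip_width: 0.0852
gripper_force: 0.0
```

```bash
python3 - <<'E'
from h import *
go(.373,-.2654,.0175,172)
E
```

```text
t 16.9 pos [ 0.3743 -0.2634  0.017 ] toolyaw(y axis) -97.7 w 0.0852 F [-0.2 -0.6  0. ] q6 48.0
shift [-0.0011  0.0022 -0.0005] turn z 0.0048 alt -3.137 tilt [-0.0002  0.0004]
```

Call:
{"fn": "move_arm", "kwargs": {
  "plan": "-0.001 0.002 -0.0005 0 0 0 0.085;0 0 0 0 0 0 0.045;0 0 0 0 0 0 0.045;0 0 0 0 0 0 0.045;0 0 0 0 0 0 0.045;0 0 -0.03 0 0 0 0.045;0 0 -0.05 0 0 0 0.045;0 0 -0.06 0 0 0 0.045;0 0 0 0 0 0 0.045"
}}

```text
time_s: 18.02
position: [0.3739, -0.2669, 0.1611]
tool_rot: [[0.991, -0.135, 0.006], [-0.135, -0.991, -0.007], [0.006, 0.006, -1.0]]
ft_force: [0.1, -0.1, -2.2]
grip_width: 0.0534
gripper_force: 65.0
```

```bash
python3 - <<'E'
from h import *
im,d=viewer.get_image("side")
s=env.observe();P=(cloud("side",d)-s["position"])@s["tool_rot"]
m=(d>0)&(abs(P[...,0])>.013)&(abs(P[...,0])<.05)&(abs(P[...,1])<.027)&(P[...,2]>-.03)&(P[...,2]<.03)
print(m.sum(),np.percentile(P[m][:,2],[0,2,5,10,50,95,100]).round(4) if m.any() else "")
go(.527,.0504,.157,182.5)
E
```

```text
336 [-0.0203 -0.0152 -0.0141 -0.0133 -0.0046  0.0129  0.0194]
t 18.07 pos [ 0.3731 -0.2659  0.1587] toolyaw(y axis) -97.8 w 0.054 F [ 0.5  0.9 -0.8] q6 47.0
shift [ 0.1097 -0.3342  0.0012] turn z -0.1793 alt 2.962 tilt [ 0.0024 -0.0029]
```

Call:
{"fn": "move_arm", "kwargs": {
  "plan": "0.0157 -0.0478 0 0 0 0 0.045;0.0157 -0.0478 0 0 0 0 0.045;0.0157 -0.0478 0 0 0 0 0.045;0.0157 -0.0478 0 0 0 0 0.045;0.0157 -0.0478 0 0 0 0 0.045;0.0156 -0.0476 0 0 0 0 0.045;0.0156 -0.0476 0 0 0 0 0.045;0 0 0 0 0 -0.1793 0.045;0 0 0 0 0 0 0.045"
}}

```text
time_s: 19.2
position: [0.5259, 0.0511, 0.1556]
tool_rot: [[0.999, 0.043, -0.004], [0.043, -0.999, 0.0], [-0.004, -0.001, -1.0]]
ft_force: [0.2, -0.5, -1.1]
grip_width: 0.0542
gripper_force: 67.6
```

```bash
python3 - <<'E'
from h import *
go(.527,.0504,.0465,182.5)
E
```

```text
t 19.2 pos [0.5259 0.0511 0.1556] toolyaw(y axis) -87.5 w 0.0542 F [ 0.2 -0.5 -1.1] q6 80.0
shift [0.0015 0.0008 0.1091] turn z -0.0005 alt 3.141 tilt [-0.0036  0.0004]
```

Call:
{"fn": "move_arm", "kwargs": {
  "plan": "0.0005 0 0.04 0 0 0 0.045;0 0 0.035 0 0 0 0.045;0 0 0.02 0 0 0 0.045;0 0 0.008 0 0 0 0.045;0 0 0.005 0 0 0 0.045;0 0 0.003 0 0 0 0.045;0 0 0 0 0 0 0.045"
}}

```text
time_s: 20.08
position: [0.5273, 0.0506, 0.0467]
tool_rot: [[0.999, 0.043, 0.001], [0.043, -0.999, -0.0], [0.001, 0.0, -1.0]]
ft_force: [0.9, 0.3, -0.7]
grip_width: 0.0539
gripper_force: 67.6
```

Call:
{"fn": "move_arm", "kwargs": {
  "plan": "0 0 0 0 0 0 0.085;0 0 0 0 0 0 0.085;0 0 0 0 0 0 0.085;0 0 0 0 0 0 0.085;0 0 -0.04 0 0 0 0.085;0 0 -0.05 0 0 0 0.085;0 0 -0.05 0 0 0 0.085;-0.02 0.05 0 0 0 0 0.085;-0.02 0.05 0 0 0 0 0.085;-0.02 0.05 0 0 0 0 0.085;-0.02 0.05 0 0 0 0 0.085;-0.02 0.05 0 0 0 0 0.085"
}}

```text
time_s: 21.58
position: [0.4374, -0.205, 0.1866]
tool_rot: [[0.999, 0.044, 0.0], [0.044, -0.999, -0.0], [0.0, 0.0, -1.0]]
ft_force: [0.6, -0.8, -0.6]
grip_width: 0.0849
gripper_force: 0.0
```

```bash
cat >> h.py <<'E'
def stack(k):
    im,d=viewer.get_image("top");P=cloud("top",d);z=.036+.01*k
    m=(abs(P[...,0]-.527)<.065)&(abs(P[...,1]-.05)<.04)&(P[...,2]>z-.008)&(P[...,2]<z+.012)
    p=P[m];q,e=fit(p[:,:2],p[:,:2].mean(0));print("stack",q[:2].round(4),np.degrees(q[2]).round(1),"rms",round(e,2),"want z",z,"pct",np.percentile(p[:,2],[50,80,97]).round(4))
    A=np.c_[p[:,:2]-[.527,.05],np.ones(len(p))];print("plane",np.linalg.lstsq(A,p[:,2],rcond=None)[0].round(4))
E
python3 - <<'E'
from h import *
stack(2);trays()
go(.4776,-.422,.08,116)
E
```

```text
stack [0.5268 0.0523] 181.8 rms 0.95 want z 0.055999999999999994 pct [0.055  0.0576 0.06  ]
plane [-0.0137 -0.013   0.0546]
px [218. 191.] xy [0.7208 0.1495] yaw 266.1 rms mm 7.41 sat 190.0 n 120
px [394. 226.] xy [ 0.5988 -0.2916] yaw 83.3 rms mm 2.35 sat 26.0 n 289
px [256. 255.] xy [0.5119 0.0353] yaw 33.7 rms mm 6.68 sat 16.0 n 314
px [447. 274.] xy [ 0.4777 -0.4236] yaw 118.2 rms mm 1.54 sat 25.0 n 310
px [517. 282.] xy [ 0.4579 -0.5969] yaw 243.6 rms mm 0.83 sat 109.0 n 382
px [448. 327.] xy [ 0.3464 -0.4186] yaw 4.5 rms mm 0.95 sat 188.0 n 395
px [583. 404.] xy [ 0.1718 -0.7601] yaw 7.0 rms mm 7.62 sat 190.0 n 204
t 21.68 pos [ 0.4369 -0.2074  0.1864] toolyaw(y axis) -87.8 w 0.0852 F [0.4 0.5 0.3] q6 48.0
shift [0.0324 0.2158 0.1066] turn z 1.1555 alt -1.986 tilt [-0.0001 -0.0011]
```

Call:
{"fn": "move_arm", "kwargs": {
  "plan": "0.0065 0.0432 0.0173 0 0 0 0.085;0.0065 0.0432 0.0173 0 0 0 0.085;0.0065 0.0432 0.0173 0 0 0 0.085;0.0065 0.0432 0.0173 0 0 0 0.085;0.0064 0.043 0.0173 0 0 0 0.085;0 0 0 0 0 0.18 0.085;0 0 0 0 0 0.18 0.085;0 0 0 0 0 0.18 0.085;0 0 0 0 0 0.18 0.085;0 0 0 0 0 0.18 0.085;0 0 0 0 0 0.18 0.085;0 0 0 0 0 0.0755 0.085"
}}

```text
time_s: 23.18
position: [0.4804, -0.417, 0.0998]
tool_rot: [[0.44, -0.898, -0.0], [-0.898, -0.44, 0.0], [-0.0, -0.0, -1.0]]
ft_force: [-0.3, 0.2, 0.8]
grip_width: 0.0845
gripper_force: 0.0
```

```bash
python3 - <<'E'
from h import *
go(.4776,-.422,.0175,116)
E
```

```text
t 23.18 pos [ 0.4804 -0.417   0.0998] toolyaw(y axis) -153.9 w 0.0845 F [-0.3  0.2  0.8] q6 102.0
shift [0.0034 0.0047 0.0823] turn z 0.002 alt -3.14 tilt [-0.0001  0.0004]
```

Call:
{"fn": "move_arm", "kwargs": {
  "plan": "0.0034 0.0047 0.04 0 0 0 0.085;0 0 0.03 0 0 0 0.085;0 0 0.0123 0 0 0 0.085;0 0 0 0 0 0 0.085;0 0 0 0 0 0 0.045;0 0 0 0 0 0 0.045;0 0 0 0 0 0 0.045;0 0 0 0 0 0 0.045;0 0 -0.03 0 0 0 0.045;0 0 -0.05 0 0 0 0.045;0 0 -0.06 0 0 0 0.045;0 0 0 0 0 0 0.045"
}}

```text
time_s: 24.68
position: [0.4786, -0.4242, 0.1636]
tool_rot: [[0.443, -0.896, 0.007], [-0.896, -0.443, -0.009], [0.011, -0.002, -1.0]]
ft_force: [-0.1, -0.1, -2.0]
grip_width: 0.0541
gripper_force: 64.0
```

```bash
python3 - <<'E'
from h import *
im,d=viewer.get_image("side")
s=env.observe();P=(cloud("side",d)-s["position"])@s["tool_rot"]
m=(d>0)&(abs(P[...,0])>.013)&(abs(P[...,0])<.05)&(abs(P[...,1])<.027)&(P[...,2]>-.03)&(P[...,2]<.03)
print(m.sum(),np.percentile(P[m][:,2],[0,2,5,10,50,95,100]).round(4) if m.any() else "")
go(.5268,.051,.157,182.5)
E
```

```text
274 [-0.0277 -0.0166 -0.0139 -0.0129 -0.0031  0.0153  0.0177]
t 24.73 pos [ 0.4777 -0.4232  0.1602] toolyaw(y axis) -153.7 w 0.054 F [-0.1 -0.1 -1.3] q6 102.0
shift [-0.4034 -0.2541  0.0014] turn z -1.1554 alt 1.986 tilt [ 0.0031 -0.0039]
```

Call:
{"fn": "move_arm", "kwargs": {
  "plan": "-0.0403 -0.0254 0 0 0 0 0.045;-0.0403 -0.0254 0 0 0 0 0.045;-0.0403 -0.0254 0 0 0 0 0.045;-0.0403 -0.0254 0 0 0 0 0.045;-0.0403 -0.0254 0 0 0 0 0.045;-0.0403 -0.0254 0 0 0 0 0.045;-0.0403 -0.0254 0 0 0 0 0.045;-0.0403 -0.0254 0 0 0 0 0.045;-0.0403 -0.0254 0 0 0 0 0.045;-0.0403 -0.0254 0 0 0 0 0.045"
}}

```text
time_s: 25.98
position: [0.5257, 0.0527, 0.1563]
tool_rot: [[0.443, -0.897, -0.003], [-0.897, -0.443, 0.0], [-0.001, 0.002, -1.0]]
ft_force: [0.3, -0.7, -1.0]
grip_width: 0.0537
gripper_force: 63.9
```

Call:
{"fn": "move_arm", "kwargs": {
  "plan": "0 0 0 0 0 -0.165 0.045;0 0 0 0 0 -0.165 0.045;0 0 0 0 0 -0.165 0.045;0 0 0 0 0 -0.165 0.045;0 0 0 0 0 -0.165 0.045;0 0 0 0 0 -0.165 0.045;0 0 0 0 0 -0.165 0.045;0 0 0 0 0 0 0.045;0 0 0 0 0 0 0.045"
}}

```text
time_s: 27.1
position: [0.5261, 0.0511, 0.157]
tool_rot: [[0.999, 0.04, -0.001], [0.04, -0.999, 0.0], [-0.001, -0.0, -1.0]]
ft_force: [1.0, 0.0, -0.7]
grip_width: 0.0537
gripper_force: 63.9
```

```bash
python3 - <<'E'
from h import *
go(.5268,.051,.055,182.5)
viewer.get_image("top");stack(2)
E
```

```text
t 27.1 pos [0.5261 0.0511 0.157 ] toolyaw(y axis) -87.7 w 0.0537 F [ 1.   0.  -0.7] q6 80.0
shift [0.0008 0.0002 0.102 ] turn z -0.0036 alt 3.138 tilt [-0.0012  0.0002]
stack [0.4956 0.0647] 314.2 rms 7.74 want z 0.055999999999999994 pct [0.055  0.0574 0.0602]
plane [-0.0008 -0.1812  0.051 ]
```

Stack level 3 needs the TCP at z ≈ 0.0535.

Call:
{"fn": "move_arm", "kwargs": {
  "plan": "0.0005 0 0.04 0 0 -0.0036 0.045;0 0 0.035 0 0 0 0.045;0 0 0.014 0 0 0 0.045;0 0 0.006 0 0 0 0.045;0 0 0.004 0 0 0 0.045;0 0 0.003 0 0 0 0.045;0 0 0 0 0 0 0.045"
}}

```text
time_s: 28.08
position: [0.5271, 0.0511, 0.056]
tool_rot: [[0.999, 0.047, 0.001], [0.047, -0.999, -0.0], [0.001, 0.0, -1.0]]
ft_force: [-0.4, -1.1, 0.2]
grip_width: 0.0535
gripper_force: 63.9
```

Call:
{"fn": "move_arm", "kwargs": {
  "plan": "0 0 0 0 0 0 0.085;0 0 0 0 0 0 0.085;0 0 0 0 0 0 0.085;0 0 0 0 0 0 0.085;0 0 -0.04 0 0 0 0.085;0 0 -0.05 0 0 0 0.085;0 0 -0.05 0 0 0 0.085;-0.04 0.04 0 0 0 0 0.085;-0.04 0.04 0 0 0 0 0.085;-0.03 0.04 0 0 0 0 0.085;0 0.05 0 0 0 0 0.085;0 0 0 0 0 0 0.085"
}}

```text
time_s: 29.58
position: [0.425, -0.1264, 0.1957]
tool_rot: [[0.999, 0.043, 0.001], [0.043, -0.999, -0.001], [0.001, 0.001, -1.0]]
ft_force: [0.3, -0.0, -0.8]
grip_width: 0.0849
gripper_force: 0.0
```

```bash
python3 - <<'E'
from h import *
stack(3);trays()
go(.5968,-.2895,.11,86.7)
E
```

```text
stack [0.5286 0.0527] 182.4 rms 0.75 want z 0.066 pct [0.0643 0.0672 0.0692]
plane [-0.0004  0.0194  0.0639]
px [219. 190.] xy [0.7216 0.149 ] yaw 268.8 rms mm 7.01 sat 188.0 n 115
px [391. 227.] xy [ 0.5969 -0.2895] yaw 86.4 rms mm 0.75 sat 27.0 n 364
px [517. 282.] xy [ 0.4574 -0.5974] yaw 244.0 rms mm 0.83 sat 109.0 n 383
px [448. 327.] xy [ 0.3463 -0.4186] yaw 4.2 rms mm 1.02 sat 210.0 n 396
px [583. 404.] xy [ 0.1633 -0.7591] yaw 8.399999999999977 rms mm 7.56 sat 190.0 n 224
px [293. 456.] xy [ 0.0293 -0.0361] yaw 32.30000000000001 rms mm 6.47 sat 28.0 n 166
px [583. 477.] xy [-0.0345 -0.7048] yaw 323.1 rms mm 7.66 sat 1.0 n 77
t 29.68 pos [ 0.4248 -0.1238  0.1955] toolyaw(y axis) -87.4 w 0.0849 F [-0.8  0.7 -0.5] q6 56.0
shift [0.1642 0.1735 0.0854] turn z -1.4674 alt 1.674 tilt [-0.0003  0.0005]
```

Call:
{"fn": "move_arm", "kwargs": {
  "plan": "0.0328 0.0347 0.0171 0 0 0 0.085;0.0328 0.0347 0.0171 0 0 0 0.085;0.0328 0.0347 0.0171 0 0 0 0.085;0.0328 0.0347 0.0171 0 0 0 0.085;0.033 0.0347 0.017 0 0 0 0.085;0 0 0 0 0 -0.1834 0.085;0 0 0 0 0 -0.1834 0.085;0 0 0 0 0 -0.1834 0.085;0 0 0 0 0 -0.1834 0.085"
}}

```text
time_s: 30.8
position: [0.5977, -0.2875, 0.11]
tool_rot: [[0.705, 0.709, -0.001], [0.709, -0.705, 0.001], [0.0, -0.001, -1.0]]
ft_force: [0.1, 0.1, 0.9]
grip_width: 0.0848
gripper_force: 0.0
```

Call:
{"fn": "move_arm", "kwargs": {
  "plan": "0 0 0 0 0 -0.1834 0.085;0 0 0 0 0 -0.1834 0.085;0 0 0 0 0 -0.1834 0.085;0 0 0 0 0 -0.1834 0.085;0 0 0 0 0 0 0.085"
}}

```text
time_s: 31.42
position: [0.5976, -0.2879, 0.1101]
tool_rot: [[0.057, 0.998, -0.0], [0.998, -0.057, 0.0], [0.0, -0.0, -1.0]]
ft_force: [-0.3, 0.3, -0.5]
grip_width: 0.0852
gripper_force: 0.0
```

```bash
python3 - <<'E'
from h import *
go(.5968,-.2895,.0175,86.6)
E
```

```text
t 31.43 pos [ 0.5976 -0.2879  0.1101] toolyaw(y axis) -3.2 w 0.0852 F [-0.3  0.3 -0.5] q6 -33.0
shift [-0.0017 -0.0007  0.0926] turn z 0.0027 alt -3.139 tilt [-0.0004  0.0005]
```

Call:
{"fn": "move_arm", "kwargs": {
  "plan": "-0.0017 -0.0007 0.05 0 0 0 0.085;0 0 0.03 0 0 0 0.085;0 0 0.0126 0 0 0 0.085;0 0 0 0 0 0 0.085;0 0 0 0 0 0 0.045;0 0 0 0 0 0 0.045;0 0 0 0 0 0 0.045;0 0 0 0 0 0 0.045;0 0 -0.03 0 0 0 0.045;0 0 -0.05 0 0 0 0.045;0 0 -0.06 0 0 0 0.045;0 0 0 0 0 0 0.045"
}}

```text
time_s: 32.92
position: [0.598, -0.2923, 0.1638]
tool_rot: [[0.057, 0.998, 0.009], [0.998, -0.057, -0.007], [-0.006, 0.009, -1.0]]
ft_force: [-0.1, -1.0, -1.5]
grip_width: 0.054
gripper_force: 63.9
```

```bash
python3 - <<'E'
from h import *
im,d=viewer.get_image("side")
s=env.observe();P=(cloud("side",d)-s["position"])@s["tool_rot"]
m=(d>0)&(abs(P[...,0])>.013)&(abs(P[...,0])<.05)&(abs(P[...,1])<.027)&(P[...,2]>-.03)&(P[...,2]<.03)
print(m.sum(),np.percentile(P[m][:,2],[0,2,5,10,50,95,100]).round(4) if m.any() else "")
go(.527,.0512,.157,182.5)
E
```

```text
310 [-0.0167 -0.0152 -0.0142 -0.0133 -0.0021  0.0144  0.0178]
t 32.98 pos [ 0.5969 -0.2915  0.1604] toolyaw(y axis) -3.3 w 0.054 F [-0.1  0.4 -1.1] q6 -33.0
shift [ 0.3382 -0.0894  0.002 ] turn z 1.4701 alt -1.672 tilt [ 0.0043 -0.0031]
```

Call:
{"fn": "move_arm", "kwargs": {
  "plan": "0.0483 -0.0128 0 0 0 0 0.045;0.0483 -0.0128 0 0 0 0 0.045;0.0483 -0.0128 0 0 0 0 0.045;0.0483 -0.0128 0 0 0 0 0.045;0.0483 -0.0128 0 0 0 0 0.045;0.0483 -0.0128 0 0 0 0 0.045;0.0483 -0.0126 0 0 0 0 0.045;0 0 0 0 0 0 0.045"
}}

```text
time_s: 33.98
position: [0.5247, 0.0543, 0.1567]
tool_rot: [[0.053, 0.999, -0.003], [0.999, -0.053, 0.001], [0.001, -0.003, -1.0]]
ft_force: [1.3, -0.5, -0.4]
grip_width: 0.054
gripper_force: 63.8
```

Call:
{"fn": "move_arm", "kwargs": {
  "plan": "0 0 0 0 0 -0.1858 0.045;0 0 0 0 0 -0.1858 0.045;0 0 0 0 0 -0.1858 0.045;0 0 0 0 0 -0.1858 0.045;0 0 0 0 0 -0.1858 0.045;0 0 0 0 0 -0.1858 0.045;0 0 0 0 0 -0.1858 0.045;0 0 0 0 0 -0.1858 0.045;0 0 0 0 0 -0.1856 0.045;0 0 0 0 0 0 0.045;0 0 0 0 0 0 0.045"
}}

```text
time_s: 35.35
position: [0.5262, 0.0511, 0.1572]
tool_rot: [[-0.999, -0.04, -0.001], [-0.04, 0.999, 0.0], [0.001, 0.0, -1.0]]
ft_force: [0.4, -0.1, -0.8]
grip_width: 0.054
gripper_force: 63.8
```

```bash
python3 - <<'E'
from h import *
go(.527,.0512,.065,182.5)
E
```

```text
t 35.35 pos [0.5262 0.0511 0.1572] toolyaw(y axis) 92.3 w 0.054 F [ 0.4 -0.1 -0.8] q6 -100.0
shift [-0.0009  0.0001  0.0922] turn z -0.0034 alt 3.138 tilt [-0.0008  0.0001]
```

Call:
{"fn": "move_arm", "kwargs": {
  "plan": "-0.0006 0 0.04 0 0 -0.0034 0.045;0 0 0.03 0 0 0 0.045;0 0 0.01 0 0 0 0.045;0 0 0.006 0 0 0 0.045;0 0 0.004 0 0 0 0.045;0 0 0.0025 0 0 0 0.045;0 0 0 0 0 0 0.045"
}}

```text
time_s: 36.22
position: [0.5271, 0.0515, 0.0655]
tool_rot: [[-0.999, -0.048, 0.001], [-0.048, 0.999, -0.0], [-0.001, -0.0, -1.0]]
ft_force: [0.4, 0.2, -1.6]
grip_width: 0.0538
gripper_force: 63.8
```

Call:
{"fn": "move_arm", "kwargs": {
  "plan": "0 0 0 0 0 0 0.085;0 0 0 0 0 0 0.085;0 0 0 0 0 0 0.085;0 0 0 0 0 0 0.085;0 0 -0.04 0 0 0 0.085;0 0 -0.05 0 0 0 0.085;0 0 -0.03 0 0 0 0.085;0.04 -0.04 0 0 0 0 0.07;0.04 -0.04 0 0 0 0 0.06;0.03 -0.04 0 0 0 0 0.05;0 -0.05 0 0 0 0 0.05;0 0 0 0 0 0 0.05"
}}

```text
time_s: 37.72
position: [0.4251, -0.1261, 0.1852]
tool_rot: [[-0.999, -0.044, 0.001], [-0.044, 0.999, -0.001], [-0.001, -0.001, -1.0]]
ft_force: [-1.0, 0.2, 0.3]
grip_width: 0.0501
gripper_force: 0.0
```

```bash
python3 - <<'E'
from h import *
stack(4);trays()
im,d=viewer.get_image("top");cv2.imwrite("pics/top5.png",cv2.resize(im[150:330,150:390,::-1],None,fx=3,fy=3))
for n in("keeper_knob","keeper_hinge"):
    for r in pinpoint("top",n)[:2]: print(n,np.round(r["pixel"]),round(r["conf"],2),ray("top",r["pixel"],.124)[:2].round(4))
im,d=viewer.get_image("side");cv2.imwrite("pics/side5.png",cv2.resize(im[240:350,200:380,::-1],None,fx=4,fy=4))
tool()
E
```

```text
stack [0.5288 0.0534] 183.0 rms 0.7 want z 0.076 pct [0.0742 0.0763 0.0792]
plane [-0.0081  0.0077  0.0736]
px [219. 190.] xy [0.7211 0.1495] yaw 266.6 rms mm 7.34 sat 188.0 n 108
px [517. 282.] xy [ 0.4579 -0.597 ] yaw 243.8 rms mm 0.78 sat 109.0 n 385
px [448. 327.] xy [ 0.3464 -0.4188] yaw 4.9 rms mm 0.89 sat 213.0 n 402
px [584. 404.] xy [ 0.1572 -0.7573] yaw 149.7 rms mm 7.52 sat 189.0 n 219
px [293. 456.] xy [ 0.0315 -0.0358] yaw 34.39999999999998 rms mm 6.43 sat 27.0 n 187
keeper_knob [197. 210.] 0.72 [0.6187 0.1837]
keeper_hinge [254. 215.] 0.67 [0.6064 0.0477]
t 38.02 pos [ 0.4252 -0.1226  0.1851] toolyaw(y axis) 92.8 w 0.0502 F [-0.1 -0.2  0.2] q6 -124.0
```

View pics/side5.png

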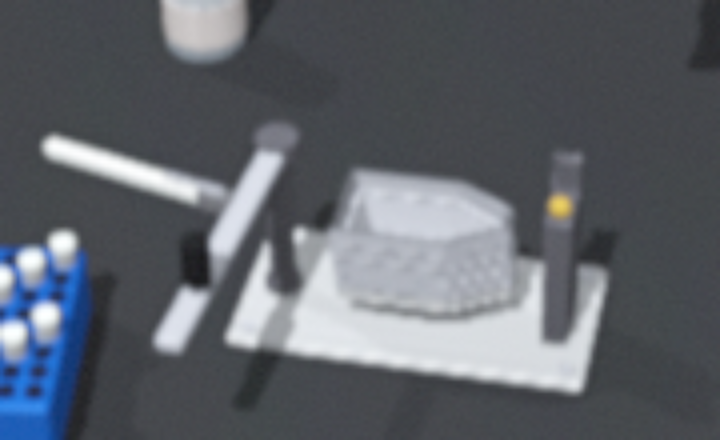

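Call:
{"fn": "move_arm", "kwargs": {
  "plan": "-0.0286 0.0423 0 0 0 0 0.05;-0.0286 0.0423 0 0 0 0 0.05;-0.0286 0.0423 0 0 0 0 0.05;-0.0286 0.0423 0 0 0 0 0.05;-0.0286 0.0423 0 0 0 0 0.05;-0.0286 0.0423 0 0 0 0 0.05;-0.0286 0.0423 0 0 0 0 0.05"
}}

```text
time_s: 38.9
position: [0.6112, 0.1844, 0.1851]
tool_rot: [[-0.999, -0.049, -0.0], [-0.049, 0.999, -0.0], [0.0, -0.0, -1.0]]
ft_force: [0.2, -0.5, -0.0]
grip_width: 0.05
gripper_force: 0.0
```

Call:
{"fn": "move_arm", "kwargs": {
  "plan": "0 0 0 0 0 0.1691 0.05;0 0 0 0 0 0.1691 0.05;0 0 0 0 0 0.1691 0.05;0 0 0 0 0 0.1691 0.05;0 0 0 0 0 0.1691 0.05;0 0 0 0 0 0.1691 0.05;0 0 0 0 0 0.1691 0.05;0 0 0 0 0 0.1691 0.05;0 0 0 0 0 0.1691 0.05;0 0 0 0 0 0.1691 0.05;0 0 0 0 0 0 0.05"
}}

```text
time_s: 40.28
position: [0.6105, 0.1827, 0.185]
tool_rot: [[0.07, 0.998, -0.0], [0.998, -0.07, -0.0], [-0.0, -0.0, -1.0]]
ft_force: [0.3, -0.0, 0.2]
grip_width: 0.0503
gripper_force: 0.0
```

```bash
python3 - <<'E'
from h import *
viewer.get_image("side")
for r in pinpoint("side","keeper_knob")[:2]: print(np.round(r["pixel"]),round(r["conf"],2),ray("side",r["pixel"],.124)[:2].round(4))
go(.6115,.1815,.115)
E
```

```text
[252. 307.] 0.85 [0.6006 0.1803]
[267. 269.] 0.45 [0.6066 0.0501]
t 40.38 pos [0.6107 0.1824 0.1851] toolyaw(y axis) -3.9 w 0.0496 F [ 0.5 -0.6 -0.4] q6 10.0
shift [-0.0008  0.0009  0.0701] turn z 0 alt 0.0 tilt [-0.0001  0.    ]
```

Call:
{"fn": "move_arm", "kwargs": {
  "plan": "0 0.0005 0.03 0 0 0 0.05;0 0 0.03 0 0 0 0.05;0 0 0.01 0 0 0 0.05;0 0 0 0 0 0 0.024;0 0 0 0 0 0 0.022;0 0 0 0 0 0 0.022;-0.0011 -0.0162 0 0 0 -0.13 0.022;-0.0011 -0.0162 0 0 0 -0.13 0.022;-0.0011 -0.0162 0 0 0 -0.13 0.022;-0.0011 -0.0162 0 0 0 -0.13 0.022"
}}

```text
time_s: 41.62
position: [0.5482, 0.1696, 0.1158]
tool_rot: [[-0.437, 0.899, 0.002], [0.899, 0.437, 0.0], [-0.0, 0.002, -1.0]]
ft_force: [0.4, -0.4, -0.7]
grip_width: 0.022
gripper_force: 0.3
```

```bash
cat >> h.py <<'E'
def knob():
    s=tool();v=s["position"][:2]-np.array([.6045,.0545]);a=np.arctan2(v[1],-v[0]);print("tcp r",np.linalg.norm(v).round(4),"theta",(a+np.radians(2.5)).round(3),"tool y vs tangent deg",(90-np.degrees(a)-np.degrees(np.arctan2(s["tool_rot"][1,1],s["tool_rot"][0,1]))).round(1))
    viewer.get_image("side");
    for r in pinpoint("side","keeper_knob")[:1]: print(np.round(r["pixel"]),round(r["conf"],2),ray("side",r["pixel"],.124)[:2].round(4))
E
python3 -c "
from h import *
knob()"
```

```text
t 41.62 pos [0.5482 0.1696 0.1158] toolyaw(y axis) 25.9 w 0.022 F [ 0.4 -0.4 -0.7] q6 -21.0
tcp r 0.1282 theta 1.159 tool y vs tangent deg 0.2
[282. 308.] 0.51 [0.5405 0.169 ]
```

Call:
{"fn": "move_arm", "kwargs": {
  "plan": "-0.0011 -0.0162 0 0 0 -0.13 0.022;-0.0011 -0.0162 0 0 0 -0.13 0.022;-0.0011 -0.0162 0 0 0 -0.13 0.022;-0.0011 -0.0162 0 0 0 -0.13 0.022;-0.0011 -0.0162 0 0 0 -0.13 0.022;-0.0011 -0.0162 0 0 0 -0.13 0.022;0 0 0 0 0 0 0.022"
}}

```text
time_s: 42.6
position: [0.4855, 0.0983, 0.1156]
tool_rot: [[-0.94, 0.341, 0.001], [0.341, 0.94, -0.0], [-0.001, 0.0, -1.0]]
ft_force: [0.0, 0.0, 0.0]
grip_width: 0.0221
gripper_force: 0.0
```

```bash
python3 -c "
from h import *
knob()"
```

```text
t 42.6 pos [0.4855 0.0983 0.1156] toolyaw(y axis) 70.1 w 0.0221 F [0. 0. 0.] q6 -72.0
tcp r 0.1268 theta 0.397 tool y vs tangent deg -0.3
[317. 292.] 0.91 [0.4824 0.1035]
```

Call:
{"fn": "move_arm", "kwargs": {
  "plan": "-0.0011 -0.0162 0 0 0 -0.13 0.022;-0.0011 -0.0162 0 0 0 -0.13 0.022;-0.0002 -0.005 0 0 0 -0.04 0.022;-0.0002 -0.005 0 0 0 -0.04 0.022;0 0 0 0 0 0 0.022"
}}

```text
time_s: 43.32
position: [0.4784, 0.0574, 0.1152]
tool_rot: [[-1.0, 0.006, 0.001], [0.006, 1.0, -0.0], [-0.001, -0.0, -1.0]]
ft_force: [-0.3, -0.6, -0.3]
grip_width: 0.0222
gripper_force: 0.0
```

Call:
{"fn": "move_arm", "kwargs": {
  "plan": "0 -0.004 0 0 0 -0.03 0.022;0 0 0 0 0 0 0.022"
}}

```text
time_s: 43.58
position: [0.4782, 0.0533, 0.1152]
tool_rot: [[-1.0, -0.025, 0.0], [-0.025, 1.0, -0.0], [-0.0, -0.0, -1.0]]
ft_force: [-0.3, -1.0, -0.1]
grip_width: 0.0216
gripper_force: 0.0
```

Call:
{"fn": "move_arm", "kwargs": {
  "plan": "0 -0.003 0 0 0 0 0.022;0 0 0 0 0 0 0.022"
}}

```text
time_s: 43.82
position: [0.4781, 0.05, 0.1151]
tool_rot: [[-1.0, -0.026, 0.0], [-0.026, 1.0, -0.0], [-0.0, -0.0, -1.0]]
ft_force: [0.7, -0.6, -0.3]
grip_width: 0.0217
gripper_force: 0.0
```

```bash
python3 -c "
from h import *
knob()"
```

```text
t 43.83 pos [0.4781 0.05   0.1151] toolyaw(y axis) 91.5 w 0.0217 F [ 0.7 -0.6 -0.3] q6 -100.0
tcp r 0.1265 theta 0.008 tool y vs tangent deg 0.6
[301. 304.] 0.5 [0.5047 0.1495]
```

Call:
{"fn": "move_arm", "kwargs": {
  "plan": "0 -0.002 0 0 0 0 0.022;0 -0.001 0 0 0 0 0.022;0 0 0 0 0 0 0.022"
}}

```text
time_s: 44.3
position: [0.4782, 0.0468, 0.1151]
tool_rot: [[-1.0, -0.027, 0.0], [-0.027, 1.0, -0.0], [-0.0, -0.0, -1.0]]
ft_force: [-0.5, -0.2, 0.4]
grip_width: 0.0219
gripper_force: 0.0
```

Call:
{"fn": "move_arm", "kwargs": {
  "plan": "0 -0.002 0 0 0 0 0.022;0 0 0 0 0 0 0.022"
}}

```text
time_s: 44.55
position: [0.4782, 0.0448, 0.1151]
tool_rot: [[-1.0, -0.027, 0.0], [-0.027, 1.0, -0.0], [-0.0, -0.0, -1.0]]
ft_force: [-0.5, 0.3, 0.0]
grip_width: 0.022
gripper_force: 0.0
```

Call:
{"fn": "move_arm", "kwargs": {
  "plan": "0 -0.002 0 0 0 0 0.022;0 0 0 0 0 0 0.022"
}}

```text
time_s: 44.8
position: [0.4782, 0.0434, 0.1151]
tool_rot: [[-1.0, -0.027, 0.0], [-0.027, 1.0, 0.001], [-0.0, 0.001, -1.0]]
ft_force: [0.4, 3.6, 1.0]
grip_width: 0.0222
gripper_force: 2.0
```

Contact with the detent or the stop; press a little more.

Call:
{"fn": "move_arm", "kwargs": {
  "plan": "0 -0.002 0 0 0 0 0.022;0 0 0 0 0 0 0.022"
}}

```text
time_s: 45.05
position: [0.4781, 0.043, 0.1151]
tool_rot: [[-1.0, -0.027, 0.0], [-0.027, 1.0, 0.004], [-0.0, 0.004, -1.0]]
ft_force: [0.9, 13.8, 1.1]
grip_width: 0.0221
gripper_force: 7.2
```

Call:
{"fn": "move_arm", "kwargs": {
  "plan": "0 -0.002 0 0 0 0 0.022;0 0 0 0 0 0 0.022"
}}

```text
time_s: 45.3
position: [0.4781, 0.0426, 0.1151]
tool_rot: [[-1.0, -0.026, 0.0], [-0.026, 1.0, 0.007], [-0.001, 0.007, -1.0]]
ft_force: [1.9, 25.5, 0.5]
grip_width: 0.0222
gripper_force: 12.4
```

```bash
python3 - <<'E'
from h import *
knob()
im,d=viewer.get_image("side");cv2.imwrite("pics/side6.png",cv2.resize(im[240:350,200:380,::-1],None,fx=4,fy=4))
E
```

```text
t 45.3 pos [0.4781 0.0426 0.1151] toolyaw(y axis) 91.5 w 0.0222 F [ 1.9 25.5  0.5] q6 -101.0
tcp r 0.1269 theta -0.05 tool y vs tangent deg 3.9
[328. 275.] 0.75 [0.4719 0.0398]
```

Call:
{"fn": "move_arm", "kwargs": {
  "plan": "0 0.004 0 0 0 0 0.022;0 0.003 0 0 0 0 0.022;0 0 0 0 0 0 0.04;0 0 0 0 0 0 0.04;0 0 0 0 0 0 0.04;0 0 -0.05 0 0 0 0.04;0 0 -0.06 0 0 0 0.04;0 -0.05 0 0 0 0 0.04;0 -0.05 0 0 0 0 0.04;0 -0.05 0 0 0 0 0.04;0 -0.05 0 0 0 0 0.04;0 0 0 0 0 0 0.04"
}}

```text
time_s: 46.95
position: [0.4833, -0.1568, 0.2247]
tool_rot: [[-1.0, -0.022, -0.0], [-0.022, 1.0, -0.0], [0.0, -0.0, -1.0]]
ft_force: [0.3, -0.4, -0.1]
grip_width: 0.0399
gripper_force: 0.0
```

```bash
python3 - <<'E'
from h import *
im,d=viewer.get_image("side");a=cv2.resize(im[240:350,230:380,::-1],(600,440))
for r in pinpoint("side","keeper_knob")[:1]: print(np.round(r["pixel"]),ray("side",r["pixel"],.124)[:2].round(4))
im,d=viewer.get_image("top");b=cv2.resize(im[200:310,220:270,::-1],(200,440))
for n in("keeper_knob","keeper_hinge"):
    for r in pinpoint("top",n)[:1]: print(n,np.round(r["pixel"]),ray("top",r["pixel"],.124)[:2].round(4))
P=cloud("top",d);m=(P[...,2]>.099)&(P[...,2]<.113)&(P[...,0]>.43)&(P[...,0]<.61)&(abs(P[...,1]-.05)<.06)
p=P[m];l=cv2.fitLine(p[:,:2].astype(np.float32),cv2.DIST_HUBER,0,.01,.01).ravel();print("bar yaw",np.degrees(np.arctan(l[1]/l[0])),m.sum())
cv2.imwrite("pics/end.png",np.hstack([a,b]));tool()
E
```

```text
keeper_knob [251. 267.] [0.483  0.0536]
keeper_hinge [256. 254.] [0.5131 0.0426]
bar yaw 2.3048854 426
t 47.2 pos [ 0.4834 -0.1527  0.2252] toolyaw(y axis) 91.6 w 0.0402 F [-0.1  0.1 -1.2] q6 -123.0
```

View pics/end.png

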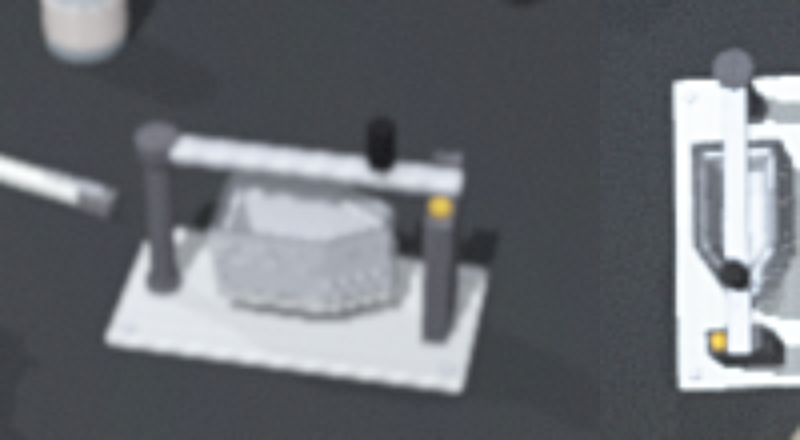

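The bar is shut over the level stack: its yaw is 2.3° against the carrier's 2.5°, and it stopped hard when pressed. The gripper is clear of everything.

```bash
python3 -c "
from rig import env
print(env.close_job())"
```

```text
the job is handed in; nothing more can be done
None
```

All four steel trays are nested nose to nose in the carrier, the keeper bar is shut against its stop, and the job is handed in; it returned no verdict.

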